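Press the bronze bush into the pivot link on the hand press

TASK

The welded pivot link lies pulled back in the channel of the hand press, with its flanged bush only started in the hub: slide the link fully home against the stop so that the hub stands under the ram. Then press the release button on top of the lever's grip and, through it, swing the lever down to press the bush in, stopping as soon as the force rises because the flange has reached the hub; do not force it any further and do not push on the bush yourself. Finally let the lever come back up and lock, leaving the link under the ram and the other things on the table undisturbed.

Things in the scene. Friction and masses are not known exactly. Their poses are not given: they have to be found in the camera images.
- press_axis (a point): Point on the bed of the fixed blue hand press below its ram, 30 mm above the table. Its axes are the press's: z up, channel along y with open end at -y, stop and column (230 mm high) at +y, lever pointing to -x. Base x -75..75, y -280..160 mm. Guide rails 12 mm high at x = 34..46 and -46..-34, y -275..-5. The head overhangs: x -40..40, y -28..117, 160 to 230 mm over the table.
- ram_face (a point): Centre of the lower face of the square steel ram, 34 mm wide, which comes straight down over press_axis, 50 mm per radian of the lever. With the lever up it is 110 mm above the table (80 mm above the bed).
- link_lug (a point): Centre of the upright lug of the loose steel pivot link (0.8 kg), where to push it. The lug is 12 mm thick (y), 56 mm wide (x), upright from 12 to 51 mm above the bed. The link's plate, 64 mm wide, 12 mm thick, ends 15 mm behind it. z up, y from lug to hub. It slides +y with 3 to 8 N of friction till the hub meets the stop; the lug's centre is then 140 mm to -y of press_axis.
- hub_top (a point): Centre of the upper face of the link's hub, a steel tube 64 mm in diameter and 45 mm high (its top is 45 mm above the bed), 140 mm from the lug's centre along +y. Directly over press_axis when the link is home against the stop.
- bush (a joint): Depth of the bronze bush in the hub, m. Its flange is 60 mm in diameter, 6 mm thick, with a 37 mm hole. At 0 the flange's underside stands 20 mm proud of the hub; at 0.020 it is down on the hub (shoulder reached). Starts at 0 to 0.008. Tight: it moves only under about 30 N from the ram and stays where it is left.
- button_top (a point): Centre of the top of the grey round release button, 29 mm in diameter, on the upper side of the lever's black grip (36 mm wide, 135 mm long), standing 12 mm proud. Its z axis points out of the grip, its -x axis outward along the lever. It lies 190 mm from the pivot along the lever and 26 mm above the lever's centre line; the grip goes on 50 mm beyond it.
- grip_button (a joint): Travel of the release button into the grip, m: 0 = out, 0.0085 = fully in (about 6 N; it then still stands 3.5 mm proud). While it is out a pawl locks the lever in its upper position; about 6.5 mm of travel frees it.
- lever_pivot (a point): Pivot of the lever beside the column, 190 mm above the table, 135 mm to +y of press_axis. The lever turns about the press's y axis; the point turns with it.
- lever (a joint): Lever angle, rad: 0 = up and locked (outward end up, 0.40 rad above level); grows as it swings down, to 0.75 at most. At the button: the return spring takes 2 to 4 N, moving the bush 7 to 12 N in all; at about 0.58 the bush meets its shoulder and the force rises steeply (20 N is plenty); over about 40 N would overload the bush. Let go, it swings up by itself in about a second and locks.
Mind the look-alikes: they are no part of the job. What is shaped like the part that bears link_lug but green, pink or purple is not meant.

How it is judged:
By the outcome, as a careful person would: the job done as asked, in the order asked, and still so for the second after the job is handed in, with the robot touching nothing.
It also fails if it takes over 61 s, if anything falls off the work surface, if the arm or the gripper's body presses on something with over 40 N, if the wrist force passes 120 N, or if a joint passes its speed limit or range.

ROBOT

A 6-joint arm with a two-finger parallel gripper is mounted at the origin on the work surface. World frame = base frame: x ahead of the robot, y to its left, z up, the work surface at z = 0. Lengths are in mm, angles in degrees, forces in N, time in s.
With the tool pointing down it reaches from about 350 to 850 mm from the base axis. Payload 8.1 kg.
Tool frame: the origin (TCP) lies at the very end of the fingers, on their centre line; the grasp point (between the pads) lies 19 mm behind it; z points along the fingers, y is the direction in which the jaws open and shut (so a half turn about z gives the same grasp; the last joint's range is limited). The gripper opens to 85 mm and grips with 20 to 120 N. Pads are 22 mm wide; open, the fingers measure 114 mm over their backs; the gripper's body (76 mm by 85 mm) begins 54 mm behind the grasp point. The pads swing forward as they close: fully open they stand 13 mm farther back than shut.
Start: joints at [68.961, 7.471, 85.268, -0, 87.261, -4.893], TCP at [166.829, 576.345, 198.292] pointing down, gripper open.
Joint ranges: [-169.43, 169.43], [-51.17, 129.36], [1.28, 143.12], [-76.62, 256.62], [0, 156.53], [-152.29, 152.29]. Speed limits (degrees/s): [136.94, 136.94, 159.86, 180, 180, 180].

INTERFACE

Orientations are given as [roll, pitch, yaw] about the fixed x, y, z axes, in that order (R = Rz(yaw) Ry(pitch) Rx(roll)).
In Python, from bench import r gives the robot as it stands.
- The arm moves only by the shell command python3 -m crank 'ROWS' [OPENING] [FORCE]. ROWS is JSON, a list that holds one entry, the list of rows, each a list of 6 numbers: the shift along the tool's x, y, z in m, then the turn, a rotation vector about the tool's x, y, z in rad. A call has 1 to 10 rows; each row is the pose to reach, as a shift and turn from the pose measured when the call began, along the tool's axes at that moment; what a row does not reach only later rows make up. A row lasts 1/8 s, in which the tool goes at most 62.5 mm and 10.7 degrees, less where a joint would pass 70% of its speed; a pose out of reach is approached as far as the arm can. A call with a gripper value outside its range is refused whole. OPENING is the closure, from 0 (fully open) to 1 (shut), set as the call begins (- or left out, the last holds). The fingers move at their own pace and stop on an object; FORCE is the grip in N (left out, the last holds). Time passes only in rows, so rows that repeat a pose let the fingers close. It gives the time, the measured TCP pose, the force and the opening at its end, in the units of the state.
- r.sense(): the state, without advancing time (a new reading comes with each control period).
- r.snapshot(name): name is "side" or "top"; returns (picture, depth): 420x560x3 uint8, blue, green, red; 420x560 float32, mm along the optical axis (not along the pixel's ray), 0 where there is no reading.
- r.get_calibration(name): a dict with "mtx" (3x3 intrinsics, pixels), "cam_to_world" (4x4, takes a point from camera to world coordinates). Camera axes: x right, y down, z forward; pixel columns grow to the right and rows downward; lengths in mm; the calibration is good to about 2 mm. A picture is of the moment at which its call begins. get_calibration takes no time and is no camera call.
- r.hand_in(): hands the job in, once; it reports no verdict.
Trained networks look in the newest picture that a camera, given by its name, has taken for a name from the list of things; names that differ only in an ending like _2 or _b are one class to them, and where a whole thing is asked for, a point or a joint stands for the part that bears it (a point fixed in the world has none). Each returns a list of dicts, best first, with "conf" (0 to 1); they miss things now and then, are a little off and sometimes report something else, mostly with a low value. They report only what shows in the picture. A call takes as long as a camera call. They do not tell look-alikes from the thing itself.
- r.look_for(thing, camera): "extent" ([left, top, right, bottom] in pixels, round what is visible of it).
- r.landmark_of(thing, camera): "pixel" ([column, row] in pixels: a listed point, or the origin of a listed thing).
The state is a dict: "time": time; "joint_pos": joint angles; "qd": joint speeds; "joint_efforts": joint torques, N m; "tool_pos": TCP position; "tcp_rot": TCP orientation; "ft_force": force on the tool from outside, world axes, zero at the start; "wrist_torque": the same for the moment, N m; "finger_gap": finger opening in mm.
Only numpy, scipy, OpenCV 4.12 (cv2) and the standard library are available. Lean on these libraries where they do the work, as an engineer would, in place of code of your own. Each camera call takes 0.05 s, during which the arm holds its last target.

## Working session

There is one attempt and no reset: what is moved stays moved. The work goes in short steps, Python scripts to look and compute and a shell command to move; the robot and the scene stay as the last step left them, time stands still between calls to the robot, and variables do not carry over. Pictures are saved under pics/ and viewed, and the job is handed in when it is done.

```bash
ls; mkdir -p pics; python3 - <<'E'
from bench import r
import cv2,numpy as np
for n in("side","top"):
    p,d=r.snapshot(n);cv2.imwrite(f"pics/{n}0.png",p);np.save(f"{n}0d.npy",d)
    for t in("link_lug","hub_top","button_top","press_axis","ram_face","lever_pivot"):
        print(n,t,[(np.round(x["pixel"],1).tolist(),round(x["conf"],2)) for x in r.landmark_of(t,n)])
print(r.sense())
E
```

```text
pics
side link_lug [([215.9, 243.1], 0.85), ([262.9, 324.0], 0.82), ([301.5, 179.4], 0.78), ([423.5, 314.4], 0.63)]
side hub_top [([268.2, 192.5], 0.77), ([377.5, 258.9], 0.76), ([164.3, 279.9], 0.72), ([285.7, 390.5], 0.62)]
side button_top [([248.9, 124.7], 0.5)]
side press_axis [([349.7, 250.6], 0.86)]
side ram_face [([350.8, 218.2], 0.64)]
side lever_pivot [([318.1, 161.4], 0.72), ([376.4, 258.1], 0.24)]
top link_lug [([230.0, 266.9], 0.83), ([325.0, 266.6], 0.74), ([168.7, 144.7], 0.65), ([373.9, 175.3], 0.59)]
top hub_top [([256.8, 315.6], 0.91), ([381.5, 279.5], 0.8), ([183.3, 187.4], 0.63)]
top button_top [([220.4, 205.7], 0.5)]
top press_axis [([285.1, 173.7], 0.74)]
top ram_face []
top lever_pivot [([229.7, 147.0], 0.72)]
{'time': 0.7, 'joint_pos': array([ 6.89621332e+01,  7.46894005e+00,  8.52657601e+01, -4.99452013e-04,
        8.72614777e+01, -4.89299716e+00]), 'qd': array([ 0.03233462,  0.06574086, -0.02253994,  0.00551385, -0.04860727,
        0.03336823]), 'joint_efforts': array([-1.03141610e-03, -5.69164681e+01, -5.00744963e+01, -3.92078036e-04,
        1.53580739e-03,  8.66308795e-06]), 'tool_pos': array([166.8301755 , 576.36516136, 198.33502535]), 'tcp_rot': array([1.79996234e+02, 8.23076812e-04, 1.63855154e+02]), 'ft_force': array([ 0.39453577,  0.39256162, -0.41366632]), 'wrist_torque': array([-0.04850976,  0.00429907,  0.00838884]), 'finger_gap': 85.27882504342419}
```

View pics/side0.png

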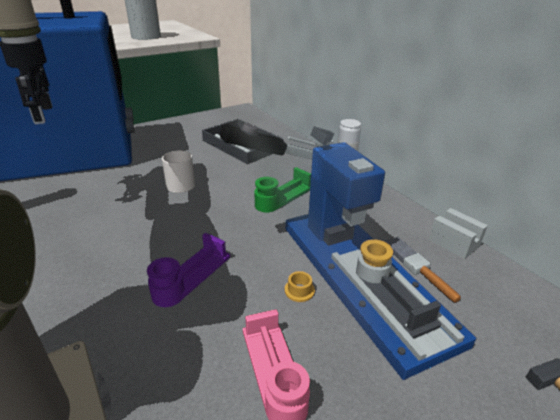

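View pics/top0.png

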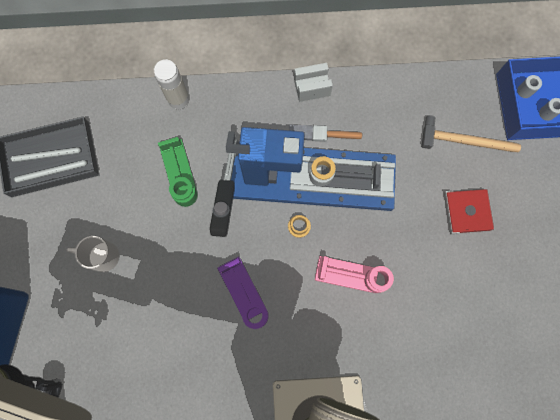

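The top view shows the press (base 235–395, 145–208), bush at (322,168), lug at (376,176) and grip/button at (221,208). In the side view the lug is at (423,314). The pink, green and purple links are look-alikes.

```bash
cat > h.py <<'E'
import numpy as np
from bench import r
def cal(n):
    c=r.get_calibration(n);return np.array(c["mtx"]),np.array(c["cam_to_world"])
def dep(n,px,d,w=1):
    K,T=cal(n);u,v=px;ui,vi=int(round(u)),int(round(v))
    z=d[vi-w:vi+w+1,ui-w:ui+w+1];z=np.median(z[z>0])
    p=np.linalg.inv(K)@[u,v,1]*z
    return (T@np.r_[p,1])[:3]
def cloud(n,d):
    K,T=cal(n);v,u=np.mgrid[:d.shape[0],:d.shape[1]]
    P=np.stack([(u-K[0,2])/K[0,0]*d,(v-K[1,2])/K[1,1]*d,d],-1)
    return P@T[:3,:3].T+T[:3,3]
def onplane(n,px,h):
    K,T=cal(n);a=T[:3,:3]@np.linalg.inv(K)@[px[0],px[1],1];o=T[:3,3]
    return o+a*(h-o[2])/a[2]
E
python3 - <<'E'
from h import *
import cv2
ds,dt=np.load("side0d.npy"),np.load("top0d.npy")
for n,px in [("side",(423.5,314.4)),("side",(408,285)),("top",(376,176)),("side",(376.4,246)),("side",(365,240)),("top",(322,160)),("top",(314,168)),("top",(220.4,205.7)),("top",(221,209)),("side",(321,132)),("top",(292,145)),("side",(350,218)),("top",(285,174))]:
    d=ds if n=="side" else dt
    print(n,px,np.round(dep(n,px,d),1))
print("paxis", onplane("side",(349.7,250.6),30),onplane("top",(285.1,173.7),30),"ram",onplane("side",(350.8,218.2),110), "lug", onplane("side",(423.5,314.4),72))
im=cv2.imread("pics/top0.png")
# blue base by cloud from top
P=cloud("top",dt); hsv=cv2.cvtColor(im,cv2.COLOR_BGR2HSV)
m=(hsv[...,0]>95)&(hsv[...,0]<125)&(hsv[...,1]>120)
v,u=np.mgrid[:420,:560]
m&=(u>200)&(u<420)&(v>110)&(v<230)
b=m&(P[...,2]>15)&(P[...,2]<40)
print(b.sum(), np.median(P[b][:,2]))
hd=m&(P[...,2]>215)
print("head",hd.sum(),np.median(P[hd][:,2]),cv2.minAreaRect(P[hd][:,:2].astype(np.float32)))
print("base",cv2.minAreaRect(P[b][:,:2].astype(np.float32)),cv2.boxPoints(cv2.minAreaRect(P[b][:,:2].astype(np.float32))))
for n in("side","top"):
    p=cv2.imread(f"pics/{n}0.png"); c=p[115:365,220:480] if n=="side" else p[115:250,200:410]
    cv2.imwrite(f"pics/{n}0c.png",cv2.resize(c,None,fx=3 if n=="top" else 2.4,fy=3 if n=="top" else 2.4,interpolation=cv2.INTER_CUBIC))
E
```

```text
side (423.5, 314.4) [ 592.5 -192.4   73.5]
side (408, 285) [ 651.6 -113.    42.9]
top (376, 176) [ 591.8 -182.1   77.2]
side (376.4, 246) [634.4 -36.3  91.4]
side (365, 240) [688.2  42.2  31.2]
top (322, 160) [636.4 -46.7  94.9]
top (314, 168) [616.6 -25.   95.1]
top (220.4, 205.7) [486.3 191.7 287.6]
top (221, 209) [478.9 190.6 289. ]
side (321, 132) [625.1 147.5 261.9]
top (292, 145) [627.6  33.4 238.4]
side (350, 218) [615.2  24.9 127.8]
top (285, 174) [625.2  46.5  30. ]
paxis [636.01170102  33.08335857  30.        ] [625.95450057  46.21083443  30.        ] ram [634.70296054  41.87785162 110.        ] lug [ 593.84865513 -191.6693603    72.        ]
2882 28.647010261367996
head 1775 228.34931296524996 ((463.74127197265625, 105.79635620117188), (143.58261108398438, 422.53216552734375), 81.22360229492188)
base ((619.1105346679688, -28.087493896484375), (428.127685546875, 149.5552978515625), 82.0194091796875) [[ 515.33704 -229.6962 ]
 [ 663.44385 -250.46011]
 [ 722.88403  173.52121]
 [ 574.7772   194.28513]]
```

View crops.

View pics/side0c.png

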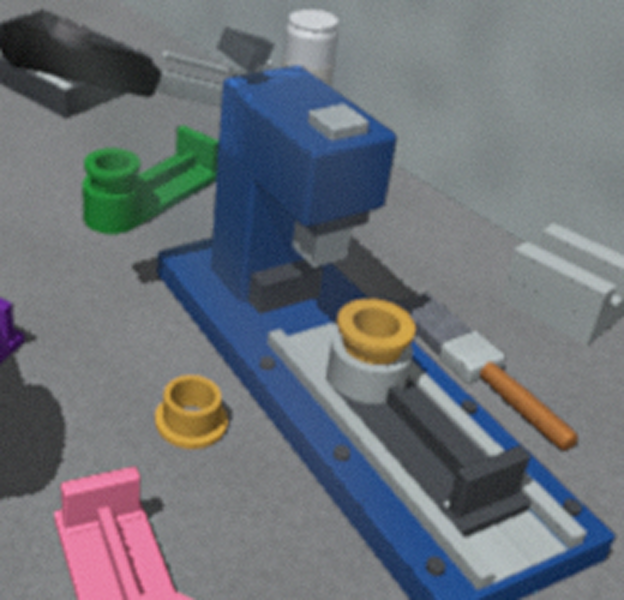

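View pics/top0c.png

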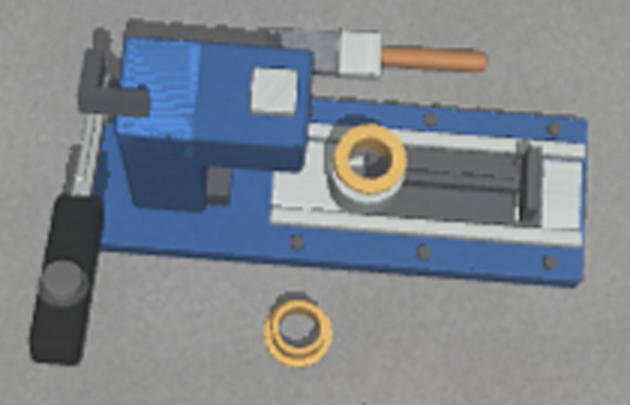

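```bash
cat >> h.py <<'E'
from scipy.spatial.transform import Rotation as Ro
YAW=-8.0
def cur():
    s=r.sense();return s,np.array(s["tool_pos"]),Ro.from_euler("xyz",s["tcp_rot"],degrees=True)
def target(pos,tilt=0.0,yaw=YAW):
    """tool pose: y along press y, z = -(lever normal) for elevation 'tilt' rad (normal=(sin,0,cos) press)"""
    Rp=Ro.from_euler("z",yaw,degrees=True).as_matrix()
    z=-Rp@[np.sin(tilt),0,np.cos(tilt)];y=Rp@[0,1,0];x=np.cross(y,z)
    return np.array(pos,float),Ro.from_matrix(np.c_[x,y,z])
def rel(pos,tilt=0.0,yaw=YAW):
    s,p,R=cur();P,Q=target(pos,tilt,yaw)
    return np.r_[R.inv().apply(P-p)/1000,(R.inv()*Q).as_rotvec()]
E
python3 - <<'E'
from h import *
np.set_printoptions(precision=3,suppress=True)
print(rel((167,576,335)),rel((588,-227,335)))
E
```

```text
[-0.    -0.    -0.137  0.     0.    -0.142] [-0.628 -0.655 -0.137  0.     0.    -0.142]
```

```bash
python3 -m crank '[[[0,0,-0.06,0,0,-0.07],[0,0,-0.12,0,0,-0.14],[0,0,-0.137,0,0,-0.142],[-0.04,-0.042,-0.137,0,0,-0.142],[-0.08,-0.084,-0.137,0,0,-0.142],[-0.12,-0.125,-0.137,0,0,-0.142],[-0.16,-0.167,-0.137,0,0,-0.142],[-0.2,-0.209,-0.137,0,0,-0.142],[-0.24,-0.25,-0.137,0,0,-0.142],[-0.28,-0.292,-0.137,0,0,-0.142]]]' 1
python3 - <<'E'
from h import *
np.set_printoptions(precision=3,suppress=True)
print(rel((588,-227,335)),rel((588,-227,60)))
E
```

```text
time: 1.95
tool_pos: [354.9, 216.3, 334.6]
tcp_rot: [-180.0, -0.0, 172.0]
ft_force: [1.1, 0.6, -0.2]
finger_gap: 0.1
[-0.293 -0.406 -0.    -0.    -0.    -0.   ] [-0.293 -0.406  0.275 -0.    -0.    -0.   ]
```

```bash
python3 -m crank '[[[-0.035,-0.048,0,0,0,0],[-0.07,-0.096,0,0,0,0],[-0.105,-0.145,0,0,0,0],[-0.14,-0.193,0,0,0,0],[-0.175,-0.242,0,0,0,0],[-0.21,-0.29,0,0,0,0],[-0.245,-0.34,0,0,0,0],[-0.28,-0.388,0,0,0,0],[-0.293,-0.406,0,0,0,0],[-0.293,-0.406,0,0,0,0]]]' 1
python3 - <<'E'
from h import *
import cv2
np.set_printoptions(precision=3,suppress=True)
print(rel((588,-227,60)))
for n in("side","top"):
    p,d=r.snapshot(n);cv2.imwrite(f"pics/{n}1.png",p);np.save(f"{n}1d.npy",d)
    for t in("link_lug","hub_top","button_top","press_axis"):
        print(n,t,[(np.round(x["pixel"],1).tolist(),round(x["conf"],2)) for x in r.landmark_of(t,n)])
E
```

```text
time: 3.2
tool_pos: [588.2, -228.2, 332.4]
tcp_rot: [180.0, -0.2, 171.8]
ft_force: [0.4, 0.8, 0.3]
finger_gap: -0.2
[-0.001  0.001  0.272  0.001 -0.003 -0.003]
side link_lug [([421.5, 314.0], 0.93), ([215.5, 243.8], 0.66), ([303.2, 175.9], 0.59), ([260.5, 320.5], 0.58)]
side hub_top [([162.0, 276.4], 0.73), ([287.5, 387.0], 0.71), ([267.8, 193.4], 0.7), ([376.4, 255.5], 0.64), ([349.9, 250.2], 0.54)]
side button_top [([247.2, 123.8], 0.56)]
side press_axis [([349.6, 251.2], 0.93)]
top link_lug [([230.6, 266.1], 0.86), ([171.2, 145.4], 0.83), ([322.1, 269.4], 0.79), ([373.9, 172.3], 0.76)]
top hub_top [([183.1, 187.9], 0.93), ([321.4, 170.7], 0.91), ([252.9, 316.7], 0.74)]
top button_top [([221.7, 205.1], 0.47), ([288.3, 175.7], 0.23)]
top press_axis [([287.9, 173.3], 0.96)]
```

View pics/side1.png

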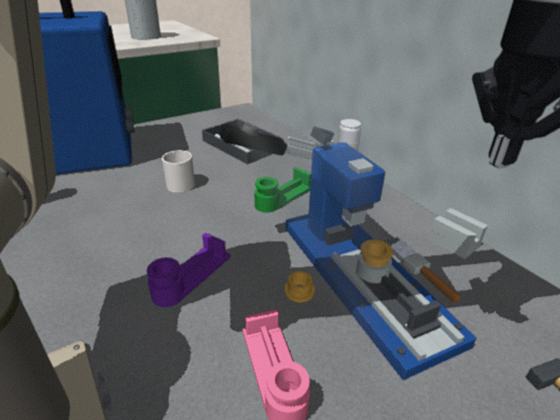

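The gripper (500,150) is above the channel's open end, and the lug is at (421,314). Now I'll descend behind the lug.

```bash
python3 - <<'E'
from h import *
for n,px,h in [("side",(422,314),61),("top",(374,174),61),("side",(376.4,255.5),75),("top",(321.4,169.5),75),("side",(247.5,124),288),("top",(221.5,207),288),("side",(349.6,251),30),("top",(287.5,173.5),30)]: print(n,px,h,onplane(n,px,h).round(1))
E
python3 -m crank '[[[0,0.001,0.06,0,0,0],[0,0.001,0.12,0,0,0],[0,0.001,0.18,0,0,0],[0,0.001,0.24,0,0,0],[0,0.001,0.278,0,0,0],[0,0.001,0.278,0,0,0]]]' 1
```

```text
side (422, 314) 61 [ 602.2 -184.3   61. ]
top (374, 174) 61 [ 602.1 -181.1   61. ]
side (376.4, 255.5) 75 [630.2 -44.1  75. ]
top (321.4, 169.5) 75 [617.8 -45.4  75. ]
side (247.5, 124) 288 [487.3 201.6 288. ]
top (221.5, 207) 288 [483.3 189.5 288. ]
side (349.6, 251) 30 [634.9  32.2  30. ]
top (287.5, 173.5) 30 [626.1  39.9  30. ]
time: 4.45
tool_pos: [585.4, -223.6, 52.9]
tcp_rot: [179.9, -0.4, 172.0]
ft_force: [-0.9, -0.2, 0.8]
finger_gap: 0.3
```

```bash
python3 -m crank '[[[-0.006,0.005,0,0,0,0],[-0.007,0.012,0,0,0,0],[-0.007,0.018,0,0,0,0],[-0.007,0.024,0,0,0,0],[-0.007,0.030,0,0,0,0],[-0.007,0.036,0,0,0,0],[-0.007,0.042,0,0,0,0],[-0.007,0.048,0,0,0,0],[-0.007,0.054,0,0,0,0],[-0.007,0.06,0,0,0,0]]]' 1
```

```text
time: 5.7
tool_pos: [600.7, -164.7, 52.9]
tcp_rot: [179.9, -0.4, 172.0]
ft_force: [-0.5, 0.2, 0.3]
finger_gap: -0.0
```

```bash
python3 - <<'E'
from h import *
import cv2
p,d=r.snapshot("side");cv2.imwrite("pics/side2.png",cv2.resize(p[180:380,300:500],None,fx=3,fy=3,interpolation=cv2.INTER_CUBIC))
print(r.sense()["ft_force"])
E
```

```text
[ 0.23305591 -0.45523398  0.34605033]
```

View pics/side2.png

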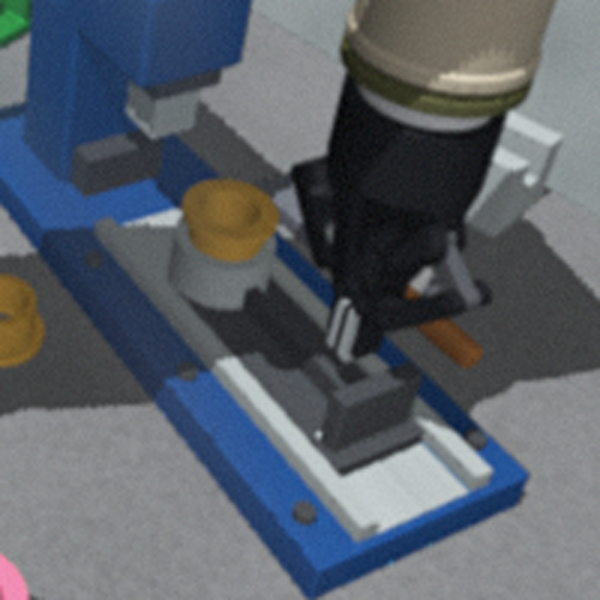

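```bash
python3 - <<'E'
from h import *
import cv2
def proj(n,p):
    K,T=cal(n);q=K@(np.linalg.inv(T)@np.r_[p,1])[:3];return (q[:2]/q[2]).round(1)
s=r.sense()["tool_pos"]
p,d=r.snapshot("top");cv2.imwrite("pics/top2.png",cv2.resize(p[115:255,210:420],None,fx=3.5,fy=3.5,interpolation=cv2.INTER_CUBIC))
ps,ds=r.snapshot("side")
for n in("side","top"):
    print(n,proj(n,s),proj(n,[585.4,-223.6,52.9]),proj(n,[602,-183,61]),proj(n,[602,-183,81]))
for px in [(414,297),(423,308),(424,318),(430,326),(413,335),(408,308),(432,308)]: print(px,dep("side",px,ds,1).round(1))
E
```

```text
side [411.2 309.8] [433.1 337.8] [421.3 313.5] [423.9 305.2]
top [366.9 175.8] [390.4 180.2] [374.7 174. ] [376.2 171.7]
(414, 297) [ 590.7 -168.7   93.6]
(423, 308) [ 595.1 -186.9   81.9]
(424, 318) [ 596.1 -193.1   63.4]
(430, 326) [ 609.2 -200.3   42.7]
(413, 335) [ 570.5 -197.8   42.3]
(408, 308) [ 601.1 -157.    50.6]
(432, 308) [ 608.8 -194.1   80.8]
```

View pics/top2.png

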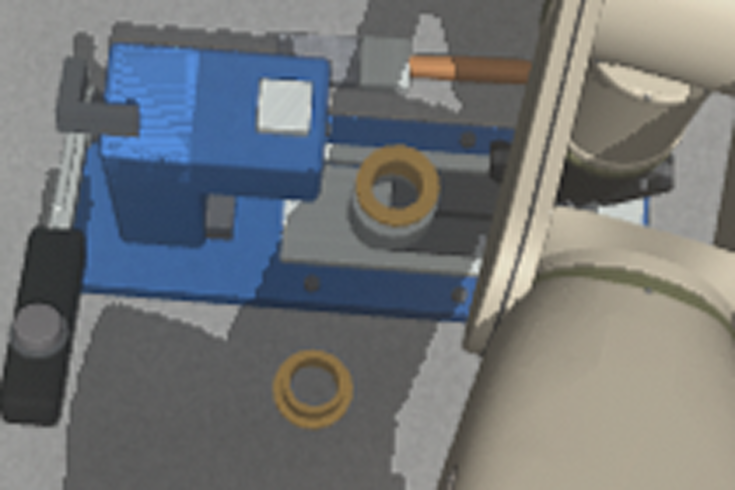

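```bash
python3 - <<'E'
from h import *
import cv2
def proj(n,p):
    K,T=cal(n);q=K@(np.linalg.inv(T)@np.r_[p,1])[:3];return (q[:2]/q[2]).round(1)
print(proj("side",[588.2,-228.2,332.4]),proj("side",[588.2,-228.2,352.4]))
p=cv2.imread("pics/side1.png")
a=cv2.resize(p[80:200,440:560],None,fx=3.3,fy=3.3,interpolation=cv2.INTER_CUBIC)
q,d=r.snapshot("side")
b=cv2.resize(q[240:360,360:480],None,fx=3.3,fy=3.3,interpolation=cv2.INTER_CUBIC)
b=cv2.convertScaleAbs(b,alpha=2)
cv2.imwrite("pics/cmp.png",np.hstack([a,b]))
P=cloud("side",d)
for v in range(280,322,3): print(v,[tuple(P[v,u].round(0).astype(int).tolist()) for u in (406,410,414,418,422)])
E
```

```text
[489.9 189.3] [495.  174.9]
280 [(657, -103, 44), (676, -98, 31), (592, -160, 124), (589, -169, 133), (587, -176, 140)]
283 [(652, -107, 43), (596, -152, 109), (590, -162, 121), (590, -169, 127), (588, -177, 134)]
286 [(648, -112, 41), (596, -153, 103), (591, -163, 114), (591, -170, 120), (593, -175, 123)]
289 [(641, -118, 43), (592, -157, 101), (589, -166, 110), (593, -170, 112), (594, -177, 117)]
292 [(635, -123, 42), (592, -158, 95), (590, -166, 104), (594, -171, 106), (595, -177, 110)]
295 [(629, -129, 43), (591, -161, 91), (591, -168, 97), (592, -173, 101), (596, -178, 104)]
298 [(610, -143, 58), (630, -138, 42), (589, -170, 93), (592, -175, 97), (648, -149, 43)]
301 [(602, -149, 60), (609, -152, 59), (631, -146, 41), (635, -151, 44), (643, -154, 42)]
304 [(604, -149, 52), (603, -158, 60), (623, -153, 45), (631, -155, 42), (636, -160, 43)]
307 [(604, -151, 45), (601, -160, 56), (605, -165, 59), (591, -181, 81), (595, -185, 82)]
310 [(601, -155, 44), (601, -162, 50), (142, -441, 581), (584, -186, 82), (590, -189, 82)]
313 [(597, -159, 42), (575, -179, 75), (573, -187, 83), (142, -441, 581), (587, -192, 80)]
316 [(591, -164, 42), (575, -181, 69), (573, -189, 78), (582, -190, 74), (589, -193, 72)]
319 [(587, -168, 41), (575, -182, 63), (574, -189, 71), (584, -190, 65), (592, -193, 63)]
```

View pics/cmp.png

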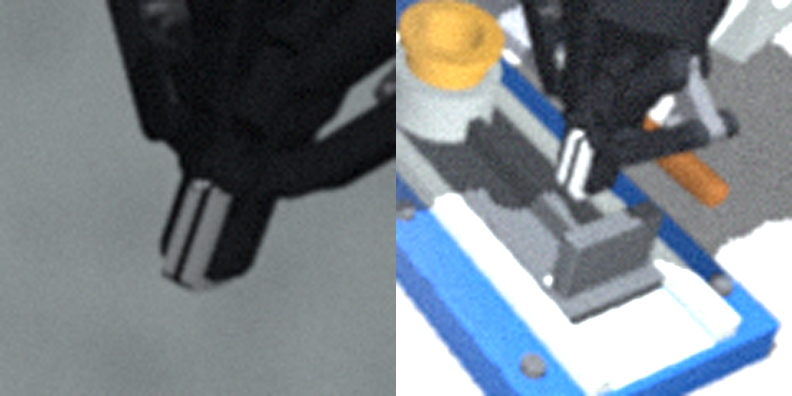

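```bash
python3 - <<'E'
from h import *
import cv2
def proj(n,p):
    K,T=cal(n);q=K@(np.linalg.inv(T)@np.r_[p,1])[:3];return (q[:2]/q[2]).round(1)
print(proj("side",[166.8,576.3,198.3]))
d=np.load("side0d.npy");P=cloud("side",d)
for v in range(100,135,3): print(v,[tuple(P[v,u].round(0).astype(int).tolist()) for u in (32,35,38,41,44)])
d=np.load("side1d.npy");P=cloud("side",d)
for v in range(150,180,3): print(v,[tuple(P[v,u].round(0).astype(int).tolist()) for u in (492,496,500,504,508)])
p=cv2.imread("pics/side0.png")
cv2.imwrite("pics/c0.png",cv2.resize(p[60:140,0:100],None,fx=5,fy=5,interpolation=cv2.INTER_CUBIC))
E
```

```text
[ 49.5 134.1]
100 [(154, 508, 301), (159, 503, 302), (164, 523, 295), (173, 622, 265), (179, 619, 265)]
103 [(152, 505, 296), (157, 503, 296), (163, 518, 290), (171, 624, 258), (177, 617, 259)]
106 [(150, 515, 287), (155, 517, 286), (161, 526, 282), (172, 758, 209), (175, 621, 250)]
109 [(148, 522, 279), (154, 520, 279), (159, 522, 277), (165, 529, 274), (177, 760, 200)]
112 [(147, 522, 272), (152, 522, 272), (157, 519, 272), (142, -441, 581), (175, 756, 193)]
115 [(145, 531, 263), (150, 523, 265), (156, 521, 265), (161, 529, 261), (173, 759, 184)]
118 [(143, 770, 177), (148, 521, 259), (154, 523, 258), (159, 522, 257), (165, 532, 253)]
121 [(141, 771, 169), (147, 527, 251), (152, 521, 252), (158, 530, 248), (163, 524, 249)]
124 [(139, 767, 163), (146, 768, 161), (152, 768, 160), (159, 764, 160), (166, 765, 158)]
127 [(136, 771, 153), (143, 764, 154), (150, 768, 151), (157, 764, 152), (164, 761, 151)]
130 [(134, 772, 145), (141, 768, 145), (148, 766, 144), (155, 762, 144), (162, 763, 142)]
133 [(132, 772, 137), (139, 770, 136), (146, 767, 135), (152, 765, 135), (159, 768, 132)]
150 [
[... 265 characters left out ...]
0, -239, 384)]
159 [(578, -223, 374), (576, -229, 377), (576, -233, 379), (581, -235, 379), (579, -240, 381)]
162 [(576, -226, 372), (579, -229, 372), (579, -233, 374), (579, -237, 376), (579, -241, 378)]
165 [(1658, 308, -161), (577, -231, 370), (580, -234, 370), (586, -235, 369), (593, -236, 368)]
168 [(1656, 303, -171), (1660, 289, -166), (1658, 273, -158), (1657, 258, -151), (1656, 243, -144)]
171 [(1660, 301, -185), (1663, 287, -180), (1661, 271, -172), (1659, 255, -164), (1661, 241, -158)]
174 [(1654, 294, -194), (1662, 283, -191), (1663, 268, -184), (1659, 251, -176), (1664, 239, -171)]
177 [(1660, 292, -209), (1659, 277, -202), (1656, 260, -192), (1663, 249, -189), (1657, 232, -179)]
```

View pics/c0.png

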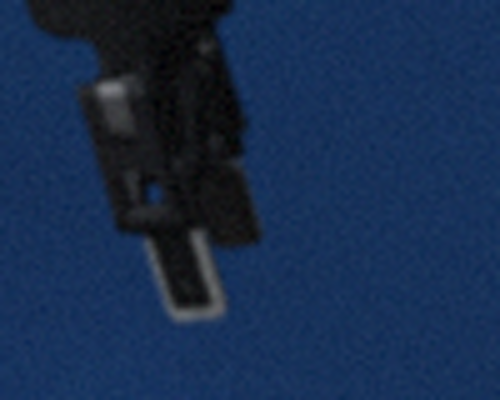

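The pictures show the closed fingers ending about 37 mm short of the reported TCP: z≈90 seen against 53 read, and the same 37 mm in two earlier views. So the fingers passed over the lug (top at 81) without touching, and the link hasn't moved. I'll go back, then lower by 37 mm more.

```bash
python3 -m crank '[[[0,0,-0.02,0,0,0],[0,-0.03,-0.02,0,0,0],[0,-0.06,-0.02,0,0,0],[0,-0.068,-0.01,0,0,0],[0,-0.068,0.02,0,0,0],[0,-0.068,0.034,0,0,0],[0,-0.068,0.034,0,0,0]]]' 1
python3 - <<'E'
from h import *
import cv2
q,d=r.snapshot("side")
cv2.imwrite("pics/side3.png",cv2.resize(q[200:380,340:520],None,fx=3.3,fy=3.3,interpolation=cv2.INTER_CUBIC))
E
```

```text
time: 6.78
tool_pos: [589.8, -231.2, 17.3]
tcp_rot: [179.8, -0.6, 172.1]
ft_force: [0.2, 0.4, 0.7]
finger_gap: -0.0
```

View pics/side3.png

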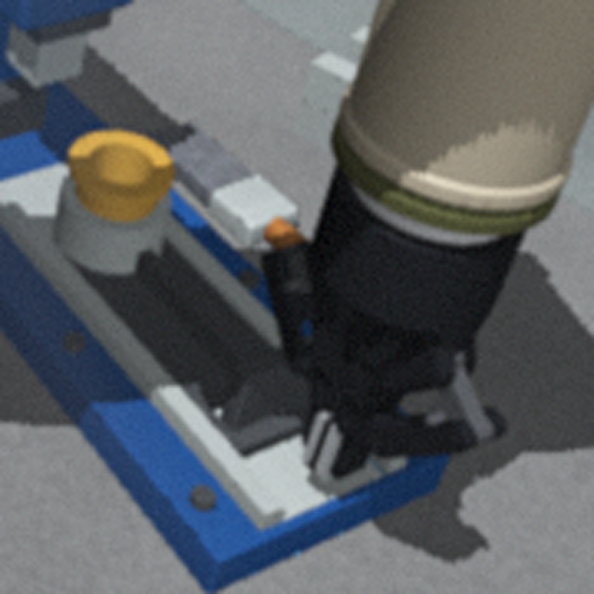

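The fingers now stand behind the lug, at crop (325,450), low in the channel. Next I push.

```bash
python3 -m crank '[[[-0.002,0.008,0,0,0,0],[-0.002,0.016,0,0,0,0],[-0.002,0.022,0,0,0,0],[-0.002,0.028,0,0,0,0],[-0.002,0.034,0,0,0,0],[-0.002,0.040,0,0,0,0],[-0.002,0.046,0,0,0,0],[-0.002,0.052,0,0,0,0]]]' 1
```

```text
time: 7.82
tool_pos: [600.2, -180.8, 19.2]
tcp_rot: [179.9, -0.4, 172.0]
ft_force: [-0.5, -4.6, 1.8]
finger_gap: 0.2
```

```bash
python3 -m crank '[[[0,0.006,0,0,0,0],[0,0.012,0,0,0,0],[0,0.018,0,0,0,0],[0,0.024,0,0,0,0],[0,0.030,0,0,0,0],[0,0.036,0,0,0,0],[0,0.041,0,0,0,0],[0,0.044,0,0,0,0]]]' 1
python3 - <<'E'
from h import *
import cv2
q,d=r.snapshot("side")
cv2.imwrite("pics/side4.png",cv2.resize(q[120:380,280:520],None,fx=2.3,fy=2.3,interpolation=cv2.INTER_CUBIC))
E
```

```text
time: 8.82
tool_pos: [606.3, -136.9, 19.2]
tcp_rot: [179.9, -0.4, 172.1]
ft_force: [-0.0, -4.4, -0.2]
finger_gap: -0.1
```

View pics/side4.png

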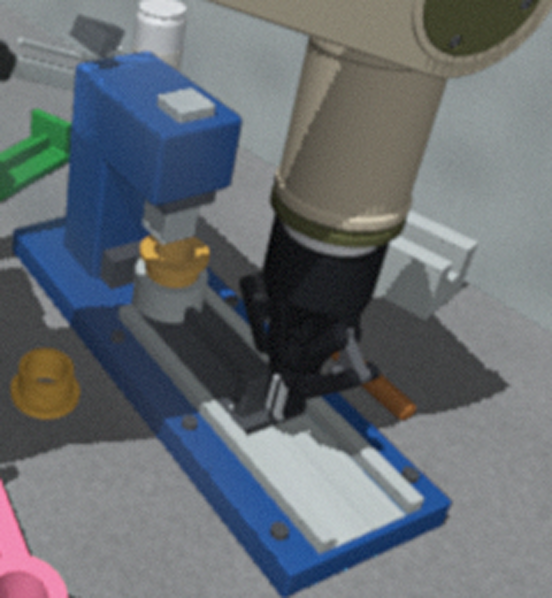

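```bash
python3 -m crank '[[[0,0.002,0,0,0,0],[0,0.004,0,0,0,0],[0,0.006,0,0,0,0],[0,0.008,0,0,0,0]]]' 1; python3 -m crank '[[[0,0.002,0,0,0,0],[0,0.004,0,0,0,0]]]' 1;python3 -m crank '[[[0,0.002,0,0,0,0],[0,0.004,0,0,0,0]]]' 1
```

```text
time: 9.38
tool_pos: [607.4, -128.6, 19.2]
tcp_rot: [179.9, -0.4, 172.1]
ft_force: [-0.4, -4.0, -0.6]
finger_gap: 0.1
time: 9.62
tool_pos: [608.0, -124.5, 19.2]
tcp_rot: [179.9, -0.4, 172.1]
ft_force: [-1.1, -4.0, 0.4]
finger_gap: -0.2
time: 9.88
tool_pos: [608.3, -123.2, 19.4]
tcp_rot: [-179.9, -0.4, 172.0]
ft_force: [-3.1, -20.7, 0.1]
finger_gap: 0.1
```

Force rose to 21 N at the predicted place, so the link is at the stop. Back off and lift.

```bash
python3 -m crank '[[[0,-0.01,0,0,0,0],[0,-0.04,0,0,0,0],[0,-0.06,-0.03,0,0,0],[0,-0.06,-0.09,0,0,0],[0,-0.06,-0.15,0,0,0],[0,-0.06,-0.21,0,0,0],[0,-0.06,-0.27,0,0,0],[0,-0.06,-0.32,0,0,0],[0,-0.06,-0.32,0,0,0]]]' 1
python3 - <<'E'
from h import *
import cv2
q,d=r.snapshot("side");np.save("side5d.npy",d)
cv2.imwrite("pics/side5.png",cv2.resize(q[120:380,220:520],None,fx=2.3,fy=2.3,interpolation=cv2.INTER_CUBIC))
for t in("hub_top","link_lug","button_top"):print(t,[(np.round(x["pixel"],1).tolist(),round(x["conf"],2)) for x in r.landmark_of(t,"side")])
q,d=r.snapshot("top");np.save("top5d.npy",d);cv2.imwrite("pics/top5.png",q)
E
```

```text
time: 11.0
tool_pos: [604.5, -182.1, 345.9]
tcp_rot: [-179.8, 0.1, 172.1]
ft_force: [-0.2, -0.1, 0.7]
finger_gap: -0.2
hub_top [([165.7, 279.9], 0.95), ([351.8, 231.9], 0.94), ([264.7, 191.9], 0.74), ([286.1, 390.1], 0.63)]
link_lug [([262.1, 321.0], 0.97), ([391.2, 280.5], 0.83), ([215.0, 246.3], 0.78), ([301.8, 176.1], 0.64)]
button_top [([250.0, 127.7], 0.62)]
```

View pics/side5.png

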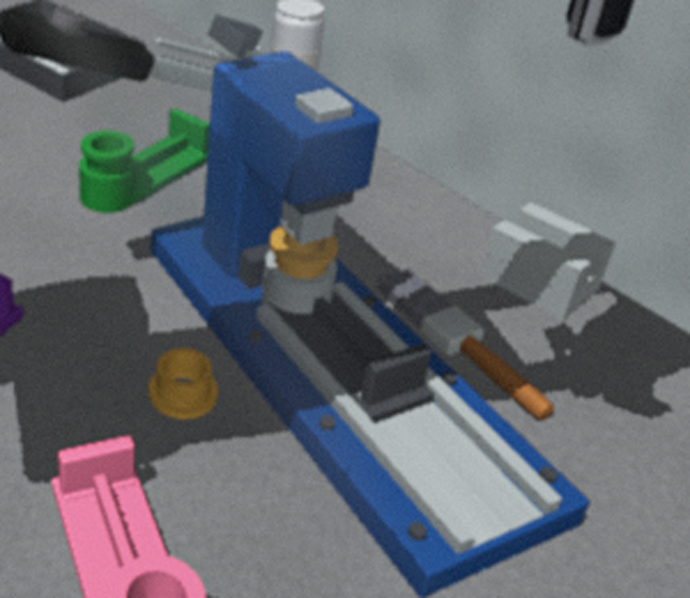

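View pics/top5.png

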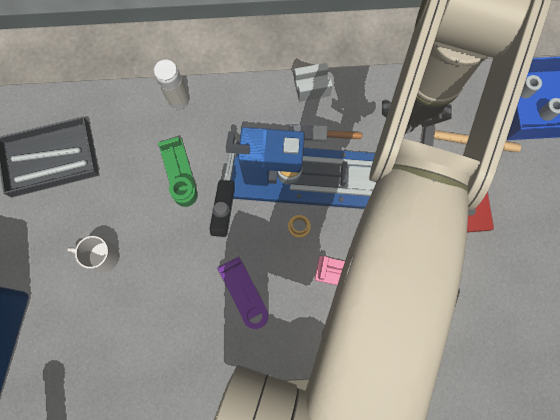

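```bash
python3 - <<'E'
from h import *
import cv2
p=cv2.imread("pics/top5.png");d=np.load("top5d.npy");P=cloud("top",d)
g=cv2.cvtColor(p,cv2.COLOR_BGR2GRAY)[195:225,205:240].astype(int)
print(g[2:28:1,4:30])
Rp=Ro.from_euler("z",-8,degrees=True).as_matrix()
sub=P[195:225,205:240];m=(g>60)&(g<125)&(sub[...,2]>265)
q=sub[m];print(m.sum(),q.mean(0),np.median(q,0),(q.min(0)+q.max(0))/2)
# lever mask overall in press frame
s=P[110:245,200:245];k=s[s[...,2]>240]; l=(k-[630,36,0])@Rp
grip=l[l[:,0]<-100];print("grip y range",np.percentile(grip[:,1],[2,50,98]),"x",np.percentile(grip[:,0],[1,99]),"z",grip[:,2].min(),grip[:,2].max())
print("button press frame",((q.mean(0)-[630,36,0])@Rp))
E
```

```text
[[146 145 145 146 147 138  72  45  50  52  51  50  50  50  52  52  48  51
   48  50  48  47  43  42  50  64]
 [148 146 146 144 147 137  55  46  49  51  50  50  49  51  50  50  51  49
   49  50  51  49  43  46  70  75]
 [149 148 146 147 148 136  45  48  51  52  50  51  50  51  49  51  49  50
   48  50  49  47  40  62 120 141]
 [147 145 148 150 146 114  41  48  50  49  46  45  44  46  51  50  50  51
   49  49  48  46  39  77 149 153]
 [147 144 146 151 147 108  44  48  44  44  49  57  56  45  43  42  45  50
   49  50  49  45  42  85 153 147]
 [147 145 144 150 145  88  42  45  69  97  96  97  97  99  93  70  44  45
   50  49  46  44  42  88 152 145]
 [147 144 143 148 137  62  60  96 100 106 105 104 105 105 105  99  87  45
   45  50  47  43  49  99 150 146]
 [146 146 146 146 135  60  83 107 106 105 105 104 104 104 105 106 105  87
   43  47  46  41  61 119 148 147]
 [145 149 147 145 134  71 104 107 106 105 105 106 106 105 104 105 107 101
   69  56  45  39  62 124 148 144]
 [146 148 148 143 127  91 107 106 105 106 106 106 105 106 106 105 106 102
   80  75  42  38  74 144 145 140]
 [145 143 
[... 1348 characters left out ...]
 51  51  50  51  50  48
   46  38  80 152 147 139 101  88]
 [147 133  44  48  53  54  52  52  51  51  52  51  52  50  51  51  50  48
   45  42  84 152 149 141  88  92]
 [147 133  42  49  52  52  53  52  51  52  48  51  51  52  51  50  50  48
   45  41  88 151 140 104  88  92]
 [143 113  46  50  53  54  51  50  54  53  51  50  51  51  53  52  48  48
   45  50  99 151 137  85  89  90]]
219 [477.37176613 191.45369853 289.7436352 ] [478.25846904 192.05870864 285.48483783] [371.49747832 149.84830277 768.24898814]
grip y range [ -4.52114304 131.47660311 150.61281794] x [-386.32432798 -101.43884389] z 240.4586709271966 1267.075467185387
button press frame [-172.77783967  132.69908922  289.7436352 ]
```

```bash
cat >> h.py <<'E'
PIV=np.array([648.,169.5,190.]);OFF=37.
def lev(theta,s,yaw=YAW,L=190.):
    a=.4-theta;Rp=Ro.from_euler("z",yaw,degrees=True).as_matrix()
    h=26-s*1000-OFF
    return PIV+Rp@[-L*np.cos(a)+h*np.sin(a),0,L*np.sin(a)+h*np.cos(a)],a
def where():
    s,p,R=cur();Rp=Ro.from_euler("z",YAW,degrees=True).as_matrix()
    q=Rp.T@(p-PIV); z=Rp.T@R.as_matrix()[:,2]; a=np.arctan2(-z[0],-z[2])
    o=np.array([-np.cos(a),0,np.sin(a)]);n=np.array([np.sin(a),0,np.cos(a)])
    f=Rp.T@np.array(s["ft_force"])
    return dict(theta_tool=round(.4-a,3),along=round(q@o,1),s=round(26-OFF-q@n,1),y=round(q[1],1),Fn=round(f@n,1),Fo=round(f@o,1),t=round(float(s["time"]),2))
E
python3 - <<'E'
from h import *
np.set_printoptions(precision=3,suppress=True)
for s in(-.06,-.02): 
    P,a=lev(0,s);print(P,rel(P,a))
E
```

```text
[493.597 191.2   309.121] [ 0.158  0.354  0.029 -0.001  0.389  0.001]
[478.172 193.368 272.279] [ 0.174  0.354  0.066 -0.001  0.389  0.001]
```

```bash
python3 -m crank '[[[0.02,0.05,-0.02,0,0.05,0],[0.04,0.1,-0.02,0,0.1,0],[0.062,0.15,-0.02,0,0.15,0],[0.083,0.2,-0.02,0,0.2,0],[0.104,0.25,-0.02,0,0.28,0],[0.125,0.3,-0.02,0,0.36,0],[0.15,0.345,0,0,0.389,0],[0.158,0.354,0.029,0,0.389,0],[0.158,0.354,0.029,0,0.389,0]]]' 1
python3 - <<'E'
from h import *
import cv2
np.set_printoptions(precision=4,suppress=True)
print(where(),rel(*lev(0,-.01)))
q,d=r.snapshot("side");np.save("side6d.npy",d)
cv2.imwrite("pics/side6.png",cv2.resize(q[0:260,150:450],None,fx=2.3,fy=2.3,interpolation=cv2.INTER_CUBIC))
q,d=r.snapshot("top");np.save("top6d.npy",d);cv2.imwrite("pics/top6.png",q)
E
```

```text
time: 12.38
tool_pos: [491.8, 191.3, 305.8]
tcp_rot: [-179.8, -23.3, 172.1]
ft_force: [0.7, -0.6, 0.6]
finger_gap: 0.0
{'theta_tool': np.float64(-0.007), 'along': np.float64(190.7), 's': np.float64(-54.8), 'y': np.float64(-0.1), 'Fn': np.float64(0.8), 'Fo': np.float64(-0.5), 't': 12.38} [-0.0007  0.0003  0.0462 -0.0042 -0.0073  0.0012]
```

View pics/side6.png

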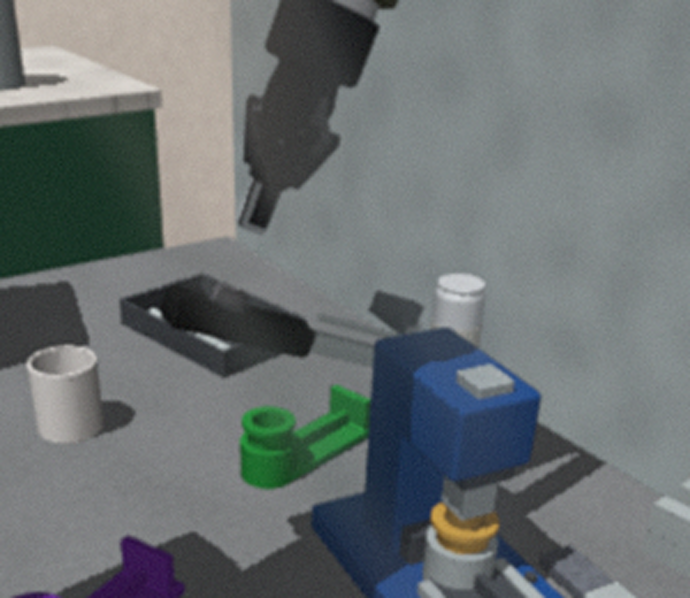

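View pics/top6.png

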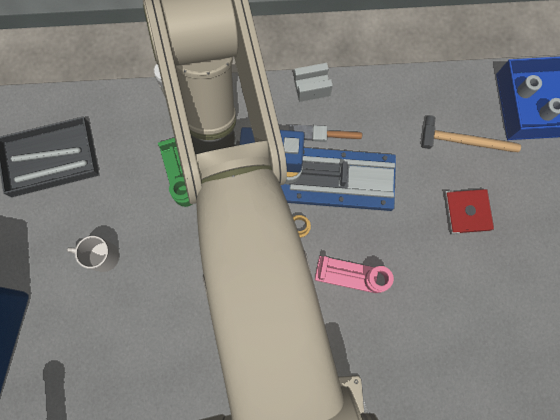

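```bash
python3 - <<'E'
from h import *
import cv2
d=np.load("side6d.npy");P=cloud("side",d)
q,_=r.snapshot("side")
print([(np.round(x["pixel"],1).tolist(),round(x["conf"],2)) for x in r.landmark_of("button_top","side")])
c=cv2.convertScaleAbs(q[75:150,220:295],alpha=2.2)
cv2.imwrite("pics/c7.png",cv2.resize(c,None,fx=8,fy=8,interpolation=cv2.INTER_CUBIC))
Rp=Ro.from_euler("z",YAW,degrees=True).as_matrix()
for v in range(88,140,2): print(v,[tuple(((P[v,u]-PIV)@Rp).round(0).astype(int).tolist()) for u in range(238,272,4)])
E
```

```text
[([248.6, 126.2], 0.82)]
88 [(584, 2222, -547), (623, 2243, -557), (658, 2249, -563), (689, 2243, -565), (706, 2199, -554), (-146, -4, 169), (-141, -10, 170), (-134, -12, 170), (-124, -6, 167)]
90 [(589, 2239, -568), (628, 2259, -578), (654, 2238, -575), (699, 2268, -589), (716, 2226, -578), (-147, -6, 166), (-142, -13, 168), (-135, -14, 167), (746, 1984, -512)]
92 [(587, 2236, -582), (617, 2229, -584), (657, 2247, -594), (694, 2258, -601), (-151, 3, 160), (-148, -8, 163), (-142, -12, 164), (-134, -12, 163), (747, 1985, -527)]
94 [(588, 2241, -600), (618, 2233, -601), (659, 2254, -612), (697, 2266, -620), (-152, 2, 157), (-148, -7, 159), (-142, -12, 160), (-135, -14, 160), (738, 1966, -535)]
96 [(581, 2222, -608), (619, 2236, -617), (658, 2253, -627), (688, 2243, -628), (-153, -1, 154), (-148, -7, 155), (-143, -14, 157), (-135, -14, 156), (740, 1970, -552)]
98 [(579, 2218, -623), (624, 2251, -639), (657, 2252, -643), (689, 2248, -646), (710, 2216, -638), (-148, -8, 152), (-140, -7, 151), (-132, -7, 150), (743, 1977, -569)]
100 [(590, 2250, -650), (611, 2217, -642), (648, 2228, -650),
[... 2523 characters left out ...]
3, 94), (73, 547, -160), (78, 524, -151), (124, 597, -187), (138, 591, -187)]
132 [(-192, -16, 96), (-184, -15, 95), (-176, -14, 93), (-168, -15, 92), (-160, -14, 90), (-142, 10, 78), (78, 522, -158), (86, 507, -154), (93, 488, -147)]
134 [(-194, -20, 94), (-184, -16, 91), (-177, -17, 90), (-169, -16, 88), (-161, -17, 87), (-148, -5, 81), (-138, 0, 77), (-125, 11, 71), (94, 491, -156)]
136 [(-193, -18, 89), (-186, -20, 89), (-177, -18, 87), (-169, -18, 85), (-160, -15, 83), (-153, -16, 82), (-142, -10, 77), (-131, -4, 73), (-119, 4, 68)]
138 [(-193, -18, 85), (-185, -18, 84), (-177, -18, 82), (-170, -19, 82), (-161, -18, 80), (-153, -18, 79), (-144, -15, 76), (-136, -15, 74), (-125, -9, 70)]
```

View pics/c7.png

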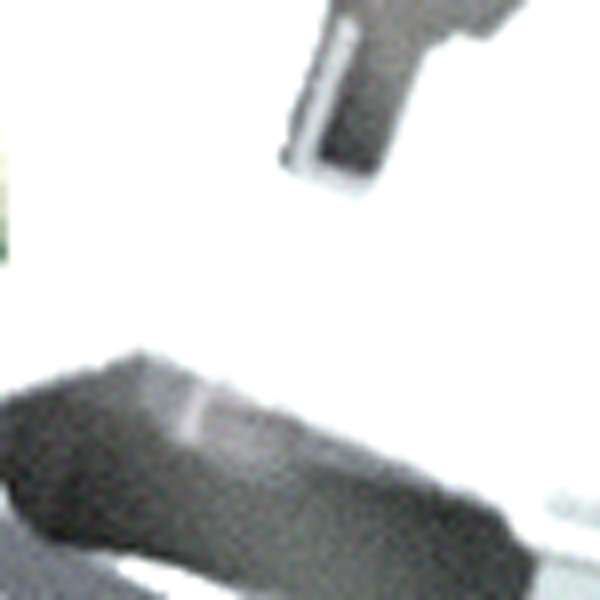

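The depths agree: the fingertip is on the button's axis, about 55 mm off. Approach.

```bash
python3 -m crank '[[[0,0,0.02,-0.004,-0.007,0],[0,0,0.036,-0.004,-0.007,0],[0,0,0.046,-0.004,-0.007,0],[-0.001,0,0.048,-0.004,-0.007,0],[-0.001,0,0.048,-0.004,-0.007,0]]]' 1; python3 -c "from h import *;print(where())"
python3 -m crank '[[[0,0,0.001,0,0,0],[0,0,0.003,0,0,0],[0,0,0.005,0,0,0],[0,0,0.007,0,0,0]]]' 1; python3 -c "from h import *;print(where())"
```

```text
time: 13.2
tool_pos: [477.5, 192.3, 266.6]
tcp_rot: [179.8, -22.4, 171.9]
ft_force: [-0.1, -1.6, -0.9]
finger_gap: -0.0
{'theta_tool': np.float64(0.009), 'along': np.float64(188.2), 's': np.float64(-16.4), 'y': np.float64(-1.2), 'Fn': np.float64(-0.7), 'Fo': np.float64(-0.5), 't': 13.2}
time: 13.7
tool_pos: [474.8, 192.7, 260.0]
tcp_rot: [179.8, -22.4, 172.0]
ft_force: [-0.4, -0.4, -0.2]
finger_gap: -0.3
{'theta_tool': np.float64(0.009), 'along': np.float64(188.2), 's': np.float64(-9.2), 'y': np.float64(-1.1), 'Fn': np.float64(-0.3), 'Fo': np.float64(0.3), 't': 13.7}
```

```bash
python3 -m crank '[[[0,0,0.002,0,0,0],[0,0,0.004,0,0,0],[0,0,0.006,0,0,0],[0,0,0.008,0,0,0]]]' 1; python3 -c "from h import *;print(where())"
python3 -m crank '[[[0.001,0.001,0.002,0,0,0],[0.001,0.001,0.004,0,0,0]]]' 1; python3 -c "from h import *;print(where())"
```

```text
time: 14.2
tool_pos: [471.7, 193.2, 252.9]
tcp_rot: [179.8, -22.4, 172.0]
ft_force: [-1.2, -0.1, 4.2]
finger_gap: -0.1
{'theta_tool': np.float64(0.009), 'along': np.float64(188.4), 's': np.float64(-1.4), 'y': np.float64(-1.1), 'Fn': np.float64(3.5), 'Fo': np.float64(2.7), 't': 14.2}
time: 14.45
tool_pos: [469.6, 194.4, 249.6]
tcp_rot: [179.8, -22.3, 171.9]
ft_force: [0.9, -1.6, 3.2]
finger_gap: -0.2
{'theta_tool': np.float64(0.01), 'along': np.float64(189.3), 's': np.float64(2.3), 'y': np.float64(-0.2), 'Fn': np.float64(3.4), 'Fo': np.float64(0.2), 't': 14.45}
```

```bash
python3 -m crank '[[[0,0,0.002,0,0,0],[0,0,0.004,0,0,0]]]' 1; python3 -c "from h import *;print(where())"
python3 -m crank '[[[0,0,0.001,0,0,0],[0,0,0.002,0,0,0]]]' 1; python3 -c "from h import *;print(where())"
```

```text
time: 14.7
tool_pos: [467.8, 194.6, 245.8]
tcp_rot: [179.8, -22.4, 172.0]
ft_force: [-0.8, -2.1, 5.5]
finger_gap: -0.0
{'theta_tool': np.float64(0.009), 'along': np.float64(189.5), 's': np.float64(6.6), 'y': np.float64(-0.2), 'Fn': np.float64(4.9), 'Fo': np.float64(2.6), 't': 14.7}
time: 14.95
tool_pos: [466.9, 194.8, 244.0]
tcp_rot: [179.8, -22.4, 172.0]
ft_force: [0.2, -1.2, 5.2]
finger_gap: -0.3
{'theta_tool': np.float64(0.009), 'along': np.float64(189.6), 's': np.float64(8.8), 'y': np.float64(-0.2), 'Fn': np.float64(4.9), 'Fo': np.float64(1.7), 't': 14.95}
```

```bash
python3 -m crank '[[[-0.0005,0,0.0055,0,-0.025,0],[-0.001,0,0.0105,0,-0.05,0],[-0.002,0,0.015,0,-0.075,0],[-0.003,0,0.020,0,-0.1,0]]]' 1; python3 -c "from h import *;print(where())"
```

```text
time: 15.45
tool_pos: [462.3, 195.5, 224.2]
tcp_rot: [179.8, -16.5, 171.9]
ft_force: [2.5, -1.8, 3.7]
finger_gap: 0.2
{'theta_tool': np.float64(0.112), 'along': np.float64(189.5), 's': np.float64(9.5), 'y': np.float64(-0.1), 'Fn': np.float64(4.3), 'Fo': np.float64(-1.6), 't': 15.45}
```

```bash
python3 -m crank '[[[-0.0005,0,0.005,0,-0.025,0],[-0.001,0,0.0095,0,-0.05,0],[-0.002,0,0.0143,0,-0.075,0],[-0.003,0,0.019,0,-0.1,0]]]' 1; python3 - <<'E'
from h import *
import cv2
print(where())
q,d=r.snapshot("side")
cv2.imwrite("pics/side8.png",cv2.resize(q[60:300,200:420],None,fx=2.5,fy=2.5,interpolation=cv2.INTER_CUBIC))
E
```

```text
time: 15.95
tool_pos: [460.2, 195.9, 205.0]
tcp_rot: [179.8, -10.6, 171.9]
ft_force: [2.5, -2.2, 10.1]
finger_gap: -0.0
{'theta_tool': np.float64(0.214), 'along': np.float64(189.2), 's': np.float64(9.2), 'y': np.float64(-0.0), 'Fn': np.float64(10.4), 'Fo': np.float64(-0.9), 't': 15.95}
```

View pics/side8.png

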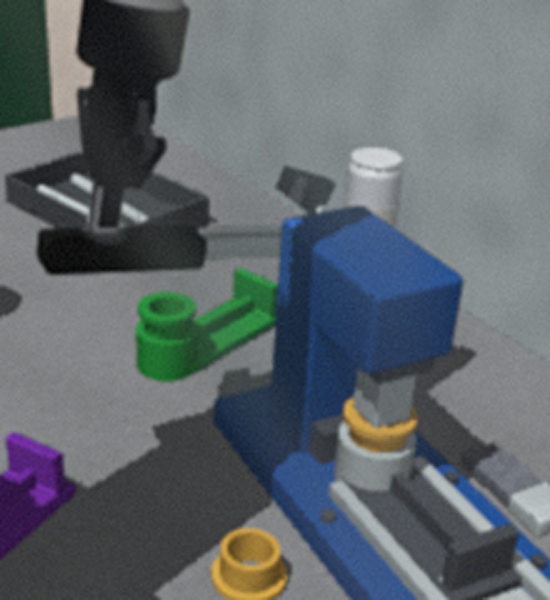

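The lever has followed, about half way down, and the ram is on the flange (10 N). I'll continue the arc.

```bash
python3 -m crank '[[[-0.0005,0,0.005,0,-0.025,0],[-0.001,0,0.0095,0,-0.05,0],[-0.002,0,0.0143,0,-0.075,0],[-0.003,0,0.019,0,-0.1,0]]]' 1; python3 -c "from h import *;print(where())"
python3 -m crank '[[[-0.0005,0,0.005,0,-0.025,0],[-0.001,0,0.0095,0,-0.05,0],[-0.002,0,0.0143,0,-0.075,0],[-0.003,0,0.019,0,-0.1,0]]]' 1; python3 -c "from h import *;print(where())"
```

```text
time: 16.5
tool_pos: [460.0, 196.1, 187.0]
tcp_rot: [179.8, -4.7, 171.9]
ft_force: [-0.6, -3.9, 12.6]
finger_gap: 0.1
{'theta_tool': np.float64(0.319), 'along': np.float64(189.0), 's': np.float64(7.4), 'y': np.float64(0.2), 'Fn': np.float64(12.5), 'Fo': np.float64(1.1), 't': 16.5}
time: 17.0
tool_pos: [461.4, 195.9, 168.8]
tcp_rot: [179.8, 1.2, 171.9]
ft_force: [-3.8, -3.9, 12.9]
finger_gap: 0.1
{'theta_tool': np.float64(0.421), 'along': np.float64(188.9), 's': np.float64(6.3), 'y': np.float64(0.2), 'Fn': np.float64(13.0), 'Fo': np.float64(3.0), 't': 17.0}
```

```bash
python3 -m crank '[[[-0.0005,0,0.005,0,-0.025,0],[-0.001,0,0.010,0,-0.05,0],[-0.002,0,0.015,0,-0.075,0]]]' 1; python3 -c "from h import *;print(where())"
python3 -m crank '[[[-0.0003,0,0.0025,0,-0.012,0],[-0.0005,0,0.005,0,-0.024,0]]]' 1; python3 -c "from h import *;print(where())"
```

```text
time: 17.38
tool_pos: [463.6, 195.6, 154.7]
tcp_rot: [179.8, 5.6, 171.9]
ft_force: [-4.6, -3.1, 12.8]
finger_gap: 0.1
{'theta_tool': np.float64(0.498), 'along': np.float64(188.7), 's': np.float64(5.9), 'y': np.float64(0.2), 'Fn': np.float64(13.1), 'Fo': np.float64(2.8), 't': 17.38}
time: 17.62
tool_pos: [464.5, 195.5, 150.7]
tcp_rot: [179.8, 7.1, 171.9]
ft_force: [-3.9, -3.6, 12.7]
finger_gap: -0.1
{'theta_tool': np.float64(0.523), 'along': np.float64(188.7), 's': np.float64(5.2), 'y': np.float64(0.2), 'Fn': np.float64(13.0), 'Fo': np.float64(1.8), 't': 17.62}
```

```bash
python3 -m crank '[[[-0.0003,0,0.0027,0,-0.012,0],[-0.0006,0,0.0055,0,-0.024,0]]]' 1; python3 -c "from h import *;print(where())"
python3 -m crank '[[[-0.0003,0,0.0015,0,-0.006,0],[-0.0004,0,0.003,0,-0.012,0]]]' 1; python3 -c "from h import *;print(where())"
```

```text
time: 17.88
tool_pos: [465.6, 195.3, 146.1]
tcp_rot: [179.8, 8.5, 171.9]
ft_force: [-5.1, -3.5, 11.5]
finger_gap: 0.3
{'theta_tool': np.float64(0.548), 'along': np.float64(188.7), 's': np.float64(5.1), 'y': np.float64(0.1), 'Fn': np.float64(12.1), 'Fo': np.float64(2.8), 't': 17.88}
time: 18.12
tool_pos: [466.1, 195.2, 144.0]
tcp_rot: [179.8, 9.2, 171.9]
ft_force: [-4.8, -3.6, 11.8]
finger_gap: -0.1
{'theta_tool': np.float64(0.561), 'along': np.float64(188.7), 's': np.float64(4.9), 'y': np.float64(0.1), 'Fn': np.float64(12.3), 'Fo': np.float64(2.3), 't': 18.12}
```

```bash
for i in 1; do python3 -m crank '[[[-0.0003,0,0.0015,0,-0.006,0],[-0.0004,0,0.003,0,-0.012,0]]]' 1; done; python3 -c "from h import *;print(where())"
python3 -m crank '[[[-0.0003,0,0.0015,0,-0.006,0],[-0.0004,0,0.003,0,-0.012,0]]]' 1; python3 -c "from h import *;print(where())"
```

```text
time: 18.38
tool_pos: [466.7, 195.1, 141.8]
tcp_rot: [179.8, 10.0, 171.9]
ft_force: [-4.8, -4.0, 12.1]
finger_gap: -0.1
{'theta_tool': np.float64(0.574), 'along': np.float64(188.7), 's': np.float64(4.7), 'y': np.float64(0.1), 'Fn': np.float64(12.7), 'Fo': np.float64(2.0), 't': 18.38}
time: 18.62
tool_pos: [467.3, 195.0, 139.6]
tcp_rot: [179.8, 10.7, 171.9]
ft_force: [-5.8, -3.1, 11.3]
finger_gap: 0.1
{'theta_tool': np.float64(0.587), 'along': np.float64(188.7), 's': np.float64(4.6), 'y': np.float64(0.2), 'Fn': np.float64(12.1), 'Fo': np.float64(3.1), 't': 18.62}
```

```bash
python3 -m crank '[[[-0.0003,0,0.0015,0,-0.005,0],[-0.0003,0,0.0025,0,-0.01,0]]]' 1; python3 -c "from h import *;print(where())"
python3 -m crank '[[[-0.0002,0,0.001,0,-0.004,0],[-0.0003,0,0.002,0,-0.008,0]]]' 1; python3 -c "from h import *;print(where())"
```

```text
time: 18.88
tool_pos: [467.8, 195.1, 138.4]
tcp_rot: [179.8, 11.3, 172.0]
ft_force: [-8.5, -4.1, 17.1]
finger_gap: -0.0
{'theta_tool': np.float64(0.598), 'along': np.float64(188.6), 's': np.float64(3.9), 'y': np.float64(0.3), 'Fn': np.float64(18.3), 'Fo': np.float64(4.3), 't': 18.88}
time: 19.12
tool_pos: [468.2, 195.1, 137.8]
tcp_rot: [179.7, 11.8, 172.0]
ft_force: [-11.9, -4.3, 19.5]
finger_gap: -0.0
{'theta_tool': np.float64(0.607), 'along': np.float64(188.5), 's': np.float64(2.8), 'y': np.float64(0.3), 'Fn': np.float64(21.4), 'Fo': np.float64(7.0), 't': 19.12}
```

The force rose steeply (12 → 18 → 21 N) with almost no movement. I'll check the flange before letting go.

```bash
python3 - <<'E'
from h import *
import cv2
q,d=r.snapshot("side");P=cloud("side",d)
cv2.imwrite("pics/side9.png",cv2.resize(q[180:300,290:420],None,fx=5,fy=5,interpolation=cv2.INTER_CUBIC))
print(where())
hsv=cv2.cvtColor(q,cv2.COLOR_BGR2HSV);v,u=np.mgrid[:420,:560]
m=(hsv[...,0]>10)&(hsv[...,0]<30)&(hsv[...,1]>120)&(u>325)&(u<390)&(v>200)&(v<270)&(P[...,2]>50)&(P[...,2]<130)
print(m.sum(),np.percentile(P[m][:,2],[5,50,90,98]))
E
```

```text
{'theta_tool': np.float64(0.607), 'along': np.float64(188.4), 's': np.float64(2.7), 'y': np.float64(0.3), 'Fn': np.float64(21.5), 'Fo': np.float64(5.4), 't': 19.18}
166 [78.12423529 81.67040211 82.98925947 83.45616555]
```

View pics/side9.png

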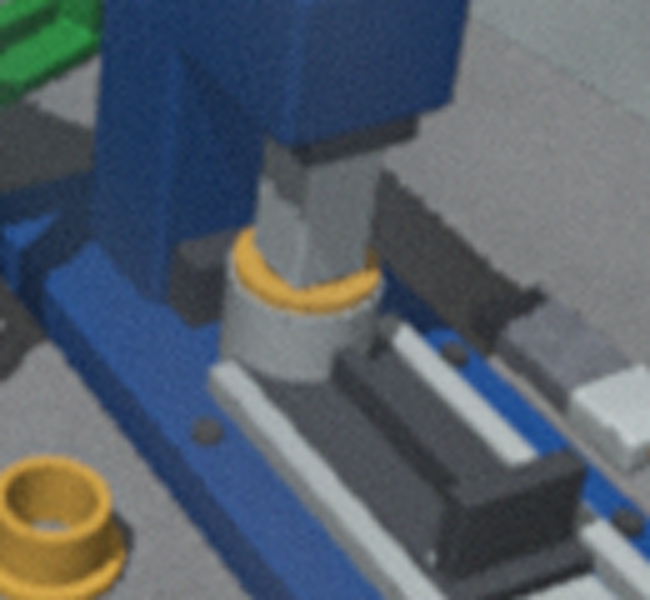

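Flange is down on the hub (top 81–83 mm, expected 81). Now I follow the lever back up, rather than letting it fly.

```bash
python3 -m crank '[[[0.0005,0,-0.0095,0,0.05,0],[0.0005,0,-0.019,0,0.1,0],[0,0,-0.0285,0,0.15,0],[-0.001,0,-0.038,0,0.2,0],[-0.0025,0,-0.0475,0,0.25,0],[-0.0045,0,-0.057,0,0.3,0],[-0.007,0,-0.066,0,0.35,0],[-0.010,0,-0.075,0,0.4,0],[-0.013,0,-0.084,0,0.45,0],[-0.017,0,-0.093,0,0.5,0]]]' 1; python3 -c "from h import *;print(where())"
```

```text
time: 20.42
tool_pos: [464.8, 195.4, 232.1]
tcp_rot: [179.7, -17.0, 172.1]
ft_force: [-1.4, -0.1, 1.8]
finger_gap: 0.1
{'theta_tool': np.float64(0.104), 'along': np.float64(189.2), 's': np.float64(2.7), 'y': np.float64(0.2), 'Fn': np.float64(1.3), 'Fo': np.float64(1.8), 't': 20.43}
```

```bash
python3 -m crank '[[[0.0005,0,-0.0095,0,0.05,0],[0.0005,0,-0.021,0,0.1,0],[0,0,-0.024,0,0.1,0],[0,0,-0.03,0,0.1,0],[0,0,-0.045,0,0.1,0],[0,0,-0.07,0,0.1,0],[0,0,-0.1,0,0.1,0],[0,0,-0.1,0,0.1,0],[0,0,-0.1,0,0.1,0],[0,0,-0.1,0,0.1,0]]]' 1; python3 - <<'E'
from h import *
import cv2
print(where())
q,d=r.snapshot("side");P=cloud("side",d)
cv2.imwrite("pics/side10.png",cv2.resize(q[60:380,190:510],None,fx=1.85,fy=1.85,interpolation=cv2.INTER_CUBIC))
hsv=cv2.cvtColor(q,cv2.COLOR_BGR2HSV);v,u=np.mgrid[:420,:560]
m=(hsv[...,0]>10)&(hsv[...,0]<30)&(hsv[...,1]>120)&(u>325)&(u<390)&(v>200)&(v<270)&(P[...,2]>50)&(P[...,2]<130)
print(m.sum(),np.percentile(P[m][:,2],[5,50,90,98]))
for t in("hub_top","link_lug","button_top"):print(t,[(np.round(x["pixel"],1).tolist(),round(x["conf"],2)) for x in r.landmark_of(t,"side")])
E
```

```text
time: 21.68
tool_pos: [493.0, 190.9, 326.7]
tcp_rot: [179.8, -22.8, 172.2]
ft_force: [0.6, 0.8, -0.7]
finger_gap: 0.1
{'theta_tool': np.float64(0.002), 'along': np.float64(197.2), 's': np.float64(-76.4), 'y': np.float64(-0.3), 'Fn': np.float64(-0.4), 'Fo': np.float64(-0.7), 't': 21.68}
375 [60.62420614 81.03032053 82.7994863  83.42941386]
hub_top [([349.1, 233.4], 0.97), ([265.9, 193.6], 0.77), ([165.3, 278.4], 0.76), ([288.6, 389.2], 0.63), ([323.9, 162.4], 0.27)]
link_lug [([390.3, 282.6], 0.91), ([263.2, 322.8], 0.71), ([217.2, 245.7], 0.58), ([304.3, 180.7], 0.56)]
button_top [([246.6, 124.2], 0.72)]
```

View pics/side10.png

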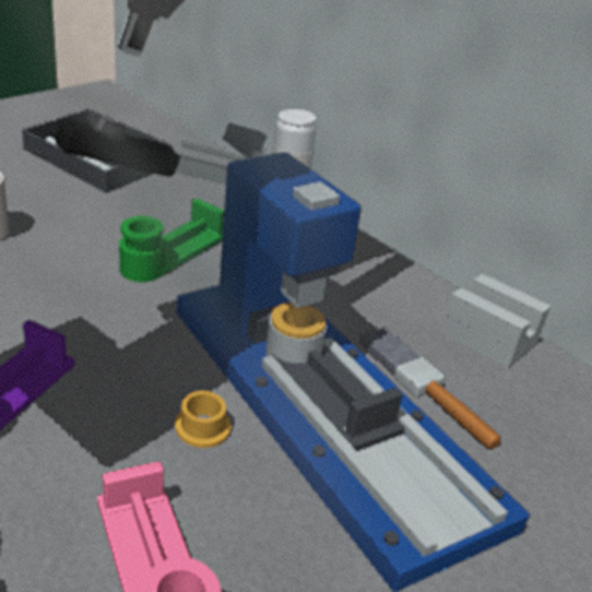

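```bash
python3 - <<'E'
from h import *
import cv2
q,d=r.snapshot("side");d0=np.load("side0d.npy");p0=cv2.imread("pics/side0.png")
print("grip/button depth diff",np.median(np.abs(d[118:145,235:280]-d0[118:145,235:280])),np.median((d-d0)[124:131,245:254]))
a=np.hstack([cv2.resize(cv2.convertScaleAbs(x[105:155,225:290],alpha=2),None,fx=6,fy=6,interpolation=cv2.INTER_CUBIC) for x in(p0,q)])
cv2.imwrite("pics/c11.png",a)
q,_=r.snapshot("top");cv2.imwrite("pics/top11.png",q);print(r.sense()["time"])
E
```

```text
grip/button depth diff 1.836853 -0.04144287
21.975
```

View pics/c11.png

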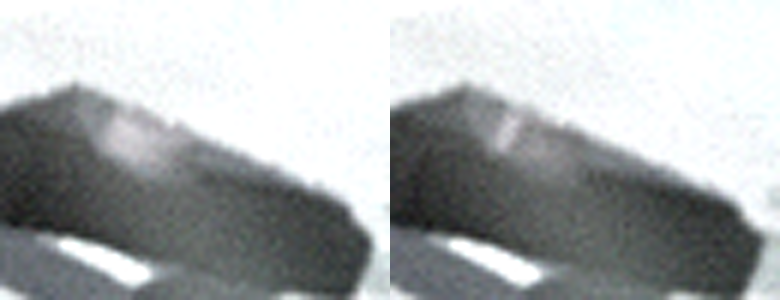

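The lever and button are back in their starting pose, and the robot is clear of everything.

```bash
python3 -c "
from bench import r
print(r.hand_in())"
```

```text
the job is handed in; nothing more can be done
None
```

The job is done and handed in at about 22 s, well inside the 61 s limit. No verdict was reported.

- **Link:** I pushed it by the lug until the hub met the stop. Friction was about 4 N, and the force rose to 21 N where the stop was expected. After that the hub showed under the ram.
- **Bush:** I pressed the button with the closed fingertips and swung the lever down through it. The force stayed at 10–13 N, then rose steeply to 21 N near 0.58 rad, where I stopped. The flange top measured 81–83 mm above the table, against 81 mm for fully seated.
- **Lever:** I followed it back up and lifted off. The grip and button match the starting picture, with about 0 mm depth difference at the button and a median of 2 mm over the whole grip. I take it as locked from this, as I did not test the pawl itself.

**Disagreement with the description:** the closed fingers ended about 37 mm short of the reported TCP. My first pass at the lug therefore went over it, with less than about 1 N read at the wrist, and moved nothing. I corrected for this in every later move.

**Other things on the table:** the last side picture shows them where they were. I took a last top picture but did not view it.

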